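# Rinse the specimen brush

## Task

Take the brush (the tool with the thick handle) out of the wooden tool stand and dip it upright, bristles down, into the small white beaker until all the bristles are below its rim, for about half a second. Lift it clear of the beaker again, then lower it bristles down into the tall white jar and let go so that it stays standing in the jar. The beaker and the jar must stay standing about where they are.

Things in the scene. Friction and masses are not known exactly. Their poses are not given: they have to be found in the camera images.
- stand: Fixed light-wood stand: level plate 60 x 160 x 10 mm on two end walls, top 85 mm above the table. Origin on the table under its middle, y along its 160 mm length, z up. Two 17 mm through holes at y = -45 and +45 mm: one holds the brush, the other a thin mounted needle (bystander, handle 9 mm thick, top 160 mm above the table); which is where varies.
- brush: Loose brush, 155 mm, 40 g, hanging upright in a stand hole by its collar; pulls straight up. Origin: bristle tip; z runs from tip to handle end. From the tip: grey bristles 0-22 mm (12 thick), metal ferrule to 70 mm (10 thick), light-wood collar to 75 mm (26 across, rests on the plate), round light-wood handle to 155 mm (16 thick). Tip starts 15 mm above the table.
- beaker: Loose small white porcelain beaker, straight round wall, outer diameter 60, inner 52, height 55, floor 5 mm thick, 120 g. Origin: centre of its underside, z up. The narrower and lower of two straight white vessels; a wide low white bowl (90 mm across, 35 mm high) is a bystander. The places of the three are swapped.
- jar: Loose tall white porcelain jar, straight round wall, outer diameter 76, inner 68, height 90, floor 5 mm thick, 300 g, empty. Origin: centre of its underside, z up. Once let go, the brush leans against its rim.
Not all that is in view belongs to the job. What is shaped like the brush but pink is not meant. Leave any purple look-alike of the jar alone.

How it is judged (in metres and radians):
On the way, in this order (a step that is already met when the one before it is completed fails the run):
1. the brush is lifted out of the stand by the gripper (its tip at least 90 mm above the table) (height (world z) of brush above 0.09 m and contact force between the fingers and brush above 0.3 N), for 0.1 s.
2. the held brush, within 25 degrees of upright, has its tip inside the beaker at least 20 mm below the rim (horizontal distance between brush and beaker below 0.027 m and z of brush in the frame of beaker between 0 and 0.035 m and angle between brush's own z axis and vertical below 0.44 rad and contact force between the fingers and brush above 0.3 N), for 0.2 s.
3. the held brush is lifted clear of the beaker (tip above the rim) (height (world z) of brush above 0.058 m and contact force between the fingers and brush above 0.3 N), for 0.1 s.
4. the brush is lowered, still held, until its tip is less than 50 mm above the underside of the jar (horizontal distance between brush and jar below 0.036 m and z of brush in the frame of jar below 0.05 m and contact force between the fingers and brush above 0.3 N), for 0.05 s.
At the end, for the whole second after the job is handed in: The brush stands released and at rest in the jar, bristles down: tip within 36 mm of the jar's axis and less than 20 mm above its underside, leaning less than 46 degrees. Beaker and jar are upright within 10 degrees and within 40 mm of where they began (horizontal distance between brush and jar below 0.036 m and z of brush in the frame of jar below 0.02 m and angle between brush's own z axis and vertical below 0.8 rad and linear speed of brush below 0.03 m/s and angle between each of jar, beaker's own z axis and vertical below 0.17 rad and distance of each of jar, beaker from where it was at the start of the episode below 0.04 m); the robot touches nothing.
It fails at once if the beaker is knocked over (angle between beaker's own z axis and vertical above 0.6 rad).
It fails at once if the jar is knocked over (angle between jar's own z axis and vertical above 0.6 rad).
It also fails if it takes over 45 s, if anything falls off the work surface, if the arm or the gripper's body presses on something with over 40 N, if the wrist force passes 120 N, or if a joint passes its speed limit or range.

## Robot

A 6-joint arm with a two-finger parallel gripper is mounted at the origin on the work surface. World frame = base frame: x ahead of the robot, y to its left, z up, the work surface at z = 0. Lengths are in mm, angles in rad, forces in N, time in s.
With the tool pointing down it reaches from about 275 to 750 mm from the base axis. Payload 10.2 kg.
Tool frame: the origin (TCP) lies at the very end of the fingers, on their centre line; the grasp point (between the pads) lies 19 mm behind it; z points along the fingers, y is the direction in which the jaws open and shut (so a half turn about z gives the same grasp; the last joint's range is limited). The gripper opens to 85 mm and grips with 20 to 120 N. Pads are 22 mm wide; open, the fingers measure 114 mm over their backs; the gripper's body (76 mm by 85 mm) begins 54 mm behind the grasp point. The pads swing forward as they close: fully open they stand 13 mm farther back than shut.
Start: joints at [0.919, 0.313, 1.498, -0, 1.331, -0.223], TCP at [218.297, 477.47, 231.294] pointing down, gripper open.
Joint ranges: [-2.94, 2.94], [-0.97, 2.17], [0.19, 2.56], [-1.23, 4.37], [0.02, 3.11], [-2.88, 2.88]. Speed limits (rad/s): [2.39, 2.39, 3.01, 3.14, 3.14, 3.14].

## Interface

Orientations are given as a unit quaternion [w, x, y, z].
In Python, from rig import readout, cams, finish_job gives the robot as it stands. The module is installed in compiled form; this text tells all that it offers.
- The arm moves only by the tool carry_out, never from a script. Its argument "steps" is one flat list of numbers, 7 for each row, row after row: the shift along the tool's x, y, z in cm, then the turn, a rotation vector about the tool's x, y, z in units of 5 degrees (1.0 is 5 degrees), then the opening, from -1 (shut) to 1 (fully open), so that 0 is half open. In form: [x, y, z, ax, ay, az, hand, x, y, z, ax, ay, az, hand, ...]. A call has 1 to 20 rows; each row shifts and turns the commanded pose from where the row before left it, along the tool's axes as they then stand; what a row does not reach is not made up. A row lasts 1/12 s, in which the tool goes at most 41.7 mm and 7.16 degrees, less where a joint would pass 70% of its speed; a pose out of reach is approached as far as the arm can. A call with a gripper value outside its range is refused whole. The fingers move at their own pace and stop on an object; "grip_force" is the grip in N (left out, the last holds). Time passes only in rows, so rows that do not move let the fingers close. It gives the time, the measured TCP pose, the force and the opening at its end, in the units of the state.
- readout.sense(): the state, without advancing time (a new reading comes with each control period).
- cams.capture(name): name is "scene" or "top" or "wrist"; returns the picture (400x640x3 uint8, red, green, blue); there is no depth.
- cams.calibration(name): a dict with "fx", "fy", "cx", "cy" (pixels), "R" (3x3) and "t" (3): a world point X has camera coordinates R X + t; the wrist camera has in their place "T_tool_cam" (4x4, takes a point from camera to tool coordinates, whose origin is the TCP and whose axes are the flange's). Camera axes: x right, y down, z forward; pixel columns grow to the right and rows downward; lengths in mm; the calibration is good to about 2 mm. A picture is of the moment at which its call begins: read the wrist's pose just before it. calibration takes no time and is no camera call.
- finish_job(): hands the job in, once; it reports no verdict.
The state is a dict: "time_s": time; "joints": joint angles; "dq": joint speeds; "tau": joint torques, N m; "eef_pos": TCP position; "ee_rot": TCP orientation; "force": force on the tool from outside, world axes, zero at the start; "wrist_torque": the same for the moment, N m; "grip_width": opening from 0.0 (shut) to 1.0 (fully open).
Only numpy, scipy, OpenCV 4.12 (cv2) and the standard library are available. Lean on these libraries where they do the work, as an engineer would, in place of code of your own. Each camera call takes 0.05 s, during which the arm holds its last target.

## Working session

There is one attempt and no reset: what is moved stays moved. The work goes in short steps, Python scripts to look and compute and a tool call to move; the robot and the scene stay as the last step left them, time stands still between calls to the robot, and variables do not carry over. Pictures are saved under pics/ and viewed, and the job is handed in when it is done.

Besides the shell and the picture viewer there is one more tool, called after ">>>" by a JSON object that holds its "name" and its "arguments", one argument or row to a line. carry_out: Moves the arm, as the interface text tells. Its arguments: {"type":"object","properties":{"steps":{"type":"array","items":{"type":"number"}},"grip_force":{"type":"number"}},"required":["steps"]}

```bash
mkdir -p pics; python3 - <<'E'
from rig import readout,cams
import cv2,numpy as np
s=readout.sense();print(s)
for n in("scene","top"):
    im=cams.capture(n);cv2.imwrite(f"pics/{n}0.png",im[:,:,::-1]);c=cams.calibration(n);print(n,c)
print(cams.calibration("wrist"))
E
```

```text
{'time_s': 0.0, 'joints': array([ 9.18580215e-01,  3.13442326e-01,  1.49841471e+00,  2.20024739e-05,
        1.33096711e+00, -2.23391272e-01]), 'dq': array([-7.53241769e-04,  3.26667499e-04,  7.94387998e-05, -8.19924908e-04,
        2.53642990e-03,  1.03734459e-03]), 'tau': array([ 3.12881984e-04, -4.12262893e+01, -2.59742832e+01, -1.66373370e-04,
        4.12719761e-03, -1.05439071e-06]), 'eef_pos': array([218.14906848, 477.26799945, 230.74741276]), 'ee_rot': array([-2.70725029e-04,  2.12775859e-01,  9.77100842e-01, -5.53145661e-04]), 'force': array([ 0.28709062,  0.66260699, -0.36254707]), 'wrist_torque': array([ 0.0222758 , -0.05271476,  0.02881467]), 'grip_width': 1.0010240210447015}
scene {'fx': 514.0821011841615, 'fy': 514.0821011841615, 'cx': 312.759961681375, 'cy': 203.27651467193104, 'R': array([[-0.54891797,  0.83573049,  0.01560804],
       [ 0.71057398,  0.47638451, -0.5178247 ],
       [-0.44019732, -0.27315261, -0.85534436]]), 't': array([ 304.08384778, -312.66971919, 1270.51682268])}
top {'fx': 499.21736414175984, 'fy': 499.21736414175984, 'cx': 330.2215975028193, 'cy': 197.2658729688712, 'R': array([[ 0.00239029, -0.99989917,  0.01399806],
       [-0.98202105, -0.00498933, -0.18870551],
       [ 0.18875632, -0.01329533, -0.98193395]]), 't': array([-25.1401174 , 522.62587231, 918.137975  ])}
{'fx': 333.316751499846, 'fy': 333.316751499846, 'cx': 317.5606214217872, 'cy': 199.24349356724323, 'T_tool_cam': array([[ 1.76663343e-04, -9.64753332e-01, -2.63155805e-01,
         6.62282050e+01],
       [ 9.99999980e-01,  1.96363184e-04, -4.85594324e-05,
         8.03029107e-01],
       [ 9.85219859e-05, -2.63155791e-01,  9.64753347e-01,
        -1.42888667e+02],
       [ 0.00000000e+00,  0.00000000e+00,  0.00000000e+00,
         1.00000000e+00]])}
```

View pics/scene0.png

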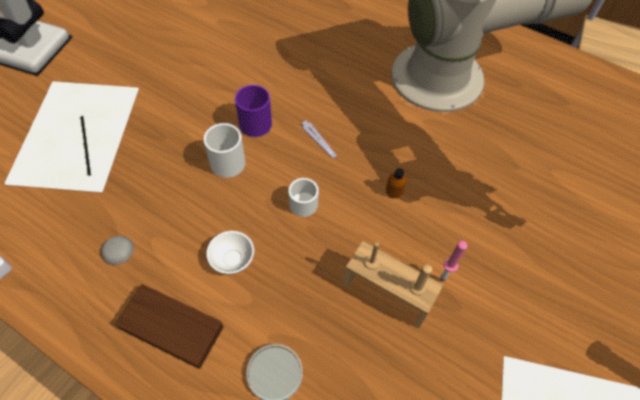

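View pics/top0.png

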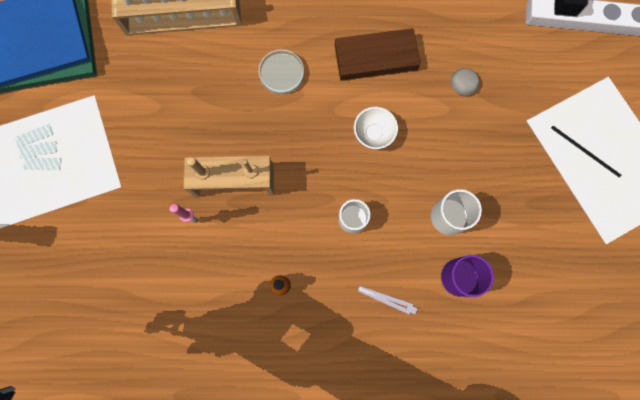

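Scene view: thick-handled brush at (422,278), thin needle at (375,252), pink look-alike at (457,257). The beaker is at (303,197), the white jar at (225,150), the purple jar at (254,110) and the bowl at (230,252). Next I'll crop and measure.

```bash
cat > h.py <<'E'
import numpy as np,cv2
from rig import cams
def ray(n,u,v):
    c=cams.calibration(n);R=np.array(c['R']);t=np.array(c['t'])
    return -R.T@t, R.T@np.array([(u-c['cx'])/c['fx'],(v-c['cy'])/c['fy'],1])
def plane(n,u,v,z):
    o,d=ray(n,u,v);return (o+d*(z-o[2])/d[2]).round(1)
def proj(n,X):
    c=cams.calibration(n);p=np.array(c['R'])@np.array(X,float)+c['t'];return np.array([c['fx']*p[0]/p[2]+c['cx'],c['fy']*p[1]/p[2]+c['cy']]).round(1)
E
python3 - <<'E'
import cv2,numpy as np
a=cv2.imread('pics/top0.png');b=cv2.imread('pics/scene0.png')
A=cv2.resize(a[145:235,150:290],None,fx=5,fy=5,interpolation=cv2.INTER_CUBIC)
B=cv2.resize(b[230:330,340:480],None,fx=5,fy=5,interpolation=cv2.INTER_CUBIC)
C=cv2.resize(a[180:300,330:500],None,fx=4.5,fy=4.5,interpolation=cv2.INTER_CUBIC)
for n,i in zip("ABC",(A,B,C)):cv2.imwrite(f'pics/c{n}.png',i)
E
```

```text
(no output)
```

View pics/cA.png

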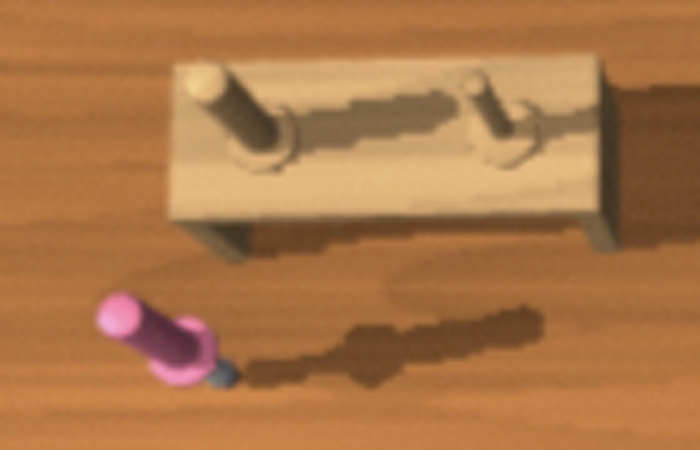

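View pics/cB.png

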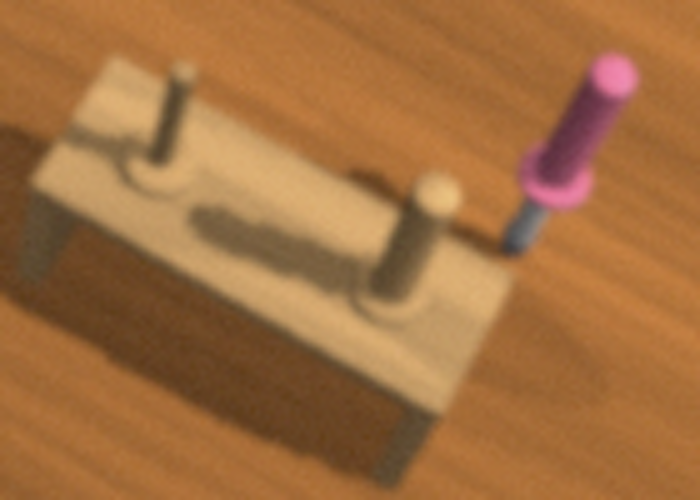

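View pics/cC.png

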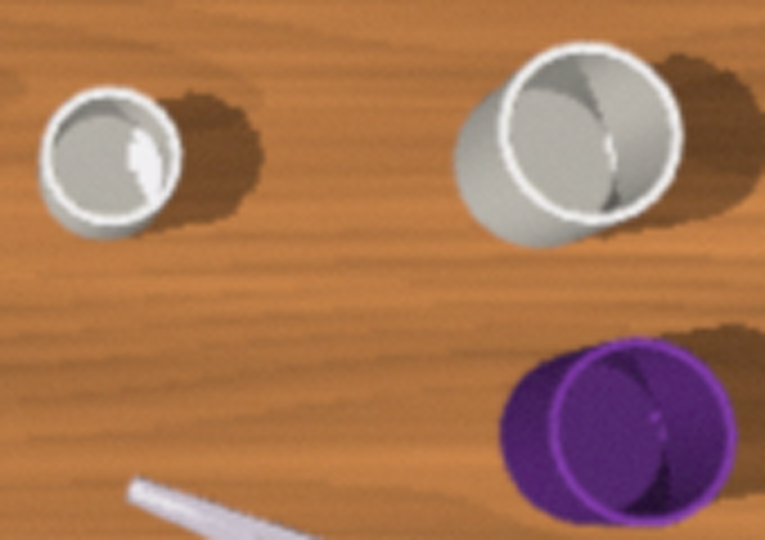

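Crop A: wood-coloured thick brush with its top at (192,161), thin needle at (245,161), pink look-alike at (174,208). The brush is the thick, non-pink one. Crop C: beaker is the smaller white rim at about (355,215), and the jar is the larger white rim at about (461,210). The purple jar is left alone.

```bash
python3 - <<'E'
from h import *
d=lambda u,v,s,x,y:(u/s+x-.4,v/s+y-.4)
a=d(209,82,5,150,145);b=d(438,192,5,340,230)
print('top z170',plane('top',*a,170),plane('scene',*b,170))
o1,d1=ray('top',*a);o2,d2=ray('scene',*b)
k=np.linalg.lstsq(np.c_[d1,-d2],o2-o1,rcond=None)[0];print('tri',o1+k[0]*d1,o2+k[1]*d2)
print('collar z88',plane('top',*d(264,140,5,150,145),90),plane('scene',*d(392,292,5,340,230),90))
print('needle',plane('top',*d(475,82,5,150,145),160),plane('scene',*d(183,72,5,340,230),160))
print('pinktop',plane('top',*d(121,315,5,150,145),155),plane('scene',*d(614,77,5,340,230),155))
o1,d1=ray('top',*d(121,315,5,150,145));o2,d2=ray('scene',*d(614,77,5,340,230))
k=np.linalg.lstsq(np.c_[d1,-d2],o2-o1,rcond=None)[0];print('pinktri',o1+k[0]*d1,o2+k[1]*d2)
print('stand corners',[plane('top',*d(u,v,5,150,145),85) for u,v in((174,66),(600,56),(605,213),(170,218))])
# rims by mask in both views
def rim(n,box,thr=185):
    im=cv2.imread(f'pics/{n}0.png');x,y,w,h=box
    hsv=cv2.cvtColor(im[y:y+h,x:x+w],cv2.COLOR_BGR2HSV)
    m=((hsv[...,1]<45)&(hsv[...,2]>thr)).astype(np.uint8)
    cs=max(cv2.findContours(m,cv2.RETR_EXTERNAL,cv2.CHAIN_APPROX_NONE)[0],key=len)
    (cx,cy),ax,an=cv2.fitEllipse(cs);return cx+x,cy+y,ax
for nm,bt,bs,z in(('beaker',(330,190,50,50),(278,170,50,50),55),('jar',(425,180,65,65),(195,115,60,70),90)):
    for n,bx in(('top',bt),('scene',bs)):
        u,v,ax=rim(n,bx);print(nm,n,u,v,ax,plane(n,u,v,z))
print(plane('top',*d(112,157,4.5,330,180),55),plane('top',*d(591,133,4.5,330,180),90))
E
```

```text
top z170 [561.6 216.2 170. ] [561.6 219.7 170. ]
tri [562.0872566  216.64714082 168.28366061] [560.93274156 219.63578151 168.7906198 ]
collar z88 [560.7 216.3  90. ] [562.8 221.   90. ]
needle [564.9 127.  160. ] [564.6 129.5 160. ]
pinktop [483.2 245.8 155. ] [483.7 249.4 155. ]
pinktri [483.59714937 246.53497526 152.42678715] [482.51483182 249.40385716 153.1123938 ]
stand corners [array([590.5, 252.9,  85. ]), array([595.4,  92.3,  85. ]), array([534.6,  88.9,  85. ]), array([531.8, 251. ,  85. ])]
beaker top 354.01660919189453 214.50453567504883 (29.586231231689453, 30.724727630615234) [488.3 -68.8  55. ]
beaker scene 303.3352909088135 190.6337947845459 (23.742515563964844, 29.09503746032715) [489.  -66.2  55. ]
jar top 460.42847442626953 209.42752265930176 (38.955684661865234, 40.6296272277832) [ 493.3 -264.3   90. ]
jar scene 222.3200340270996 138.0145969390869 (28.482955932617188, 36.59269332885742) [ 493.9 -261.7   90. ]
[488.4 -69.7  55. ] [ 493.8 -265.3   90. ]
```

>>> {"name": "carry_out", "arguments": {
  "steps": [0, 0, 0, 0, 0, -1.23, 1, 0, 0, 0, 0, 0, -1.23, 1, 0, 0, 0, 0, 0, -1.23, 1, 0, 0, 0, 0, 0, -1.23, 1, 0, 0, 0, 0, 0, 0, 1, -2.6, -1.95, 0, 0, 0, 0, 1, -2.6, -1.95, 0, 0, 0, 0, 1, -2.6, -1.95, 0, 0, 0, 0, 1, -2.6, -1.95, 0, 0, 0, 0, 1, -2.6, -1.95, 0, 0, 0, 0, 1, -2.6, -1.95, 0, 0, 0, 0, 1, -2.6, -1.95, 0, 0, 0, 0, 1, -2.6, -1.95, 0, 0, 0, 0, 1, -2.6, -1.95, 0, 0, 0, 0, 1, -2.6, -1.95, 0, 0, 0, 0, 1, -2.6, -1.95, 0, 0, 0, 0, 1, -2.6, -1.95, 0, 0, 0, 0, 1, -2.6, -1.95, 0, 0, 0, 0, 1, 0, 0, 0, 0, 0, 0, 1],
  "grip_force": 40
}}

```text
time_s: 1.68
eef_pos: [559.8, 220.4, 230.2]
ee_rot: [-0.0, 0.004, 1.0, -0.001]
force: [0.6, -0.6, 0.1]
grip_width: 0.999
```

```bash
cat >> h.py <<'E'
from scipy.spatial.transform import Rotation as Ro
from rig import readout
def wpose():
    s=readout.sense();q=s['ee_rot'];M=np.eye(4);M[:3,:3]=Ro.from_quat([q[1],q[2],q[3],q[0]]).as_matrix();M[:3,3]=s['eef_pos']
    return M@np.array(cams.calibration('wrist')['T_tool_cam'])
def wplane(W,u,v,z):
    c=cams.calibration('wrist');d=W[:3,:3]@np.array([(u-c['cx'])/c['fx'],(v-c['cy'])/c['fy'],1]);o=W[:3,3]
    return (o+d*(z-o[2])/d[2]).round(1)
def wproj(W,X):
    c=cams.calibration('wrist');p=np.linalg.inv(W)@np.r_[X,1];return (c['fx']*p[0]/p[2]+c['cx']).round(1),(c['fy']*p[1]/p[2]+c['cy']).round(1)
E
python3 - <<'E'
from h import *
W=wpose();np.save('W1.npy',W);im=cams.capture('wrist');cv2.imwrite('pics/w1.png',im[:,:,::-1])
print(wproj(W,[561.5,218,170]),wproj(W,[561.5,218,90]))
E
```

```text
(np.float64(313.1), np.float64(217.7)) (np.float64(314.4), np.float64(188.7))
```

View pics/w1.png

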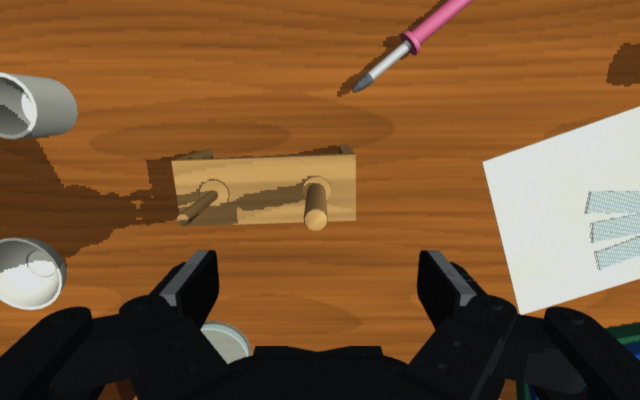

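The wrist view shows the thick brush top at (316,219) and collar at (316,188), centred between the fingers, with the needle at (183,220) to the left. Brush is at about (562, 219.5), so I descend and grasp.

>>> {"name": "carry_out", "arguments": {
  "steps": [-0.22, -0.09, 0, 0, 0, 0, 1, 0, 0, 2, 0, 0, 0, 1, 0, 0, 2, 0, 0, 0, 1, 0, 0, 2, 0, 0, 0, 1, 0, 0, 2, 0, 0, 0, 1, 0, 0, 1.5, 0, 0, 0, 1, 0, 0, 1, 0, 0, 0, 1, 0, 0, 0.4, 0, 0, 0, 1, 0, 0, 0, 0, 0, 0, 1, 0, 0, 0, 0, 0, 0, -1, 0, 0, 0, 0, 0, 0, -1, 0, 0, 0, 0, 0, 0, -1, 0, 0, 0, 0, 0, 0, -1, 0, 0, 0, 0, 0, 0, -1, 0, 0, 0, 0, 0, 0, -1, 0, 0, 0, 0, 0, 0, -1, 0, 0, 0, 0, 0, 0, -1]
}}

```text
time_s: 3.15
eef_pos: [558.8, 222.9, 122.5]
ee_rot: [0.0, -0.0, 1.0, -0.0]
force: [1.0, -2.1, 2.3]
grip_width: 0.171
```

Gripped (opening 0.171, about 15 mm). Lifting straight up.

>>> {"name": "carry_out", "arguments": {
  "steps": [0, 0, -1, 0, 0, 0, -1, 0, 0, -2, 0, 0, 0, -1, 0, 0, -2, 0, 0, 0, -1, 0, 0, -2, 0, 0, 0, -1, 0, 0, -2, 0, 0, 0, -1, 0, 0, -2, 0, 0, 0, -1, 0, 0, -2, 0, 0, 0, -1, 0, 0, -2, 0, 0, 0, -1, 0, 0, -2, 0, 0, 0, -1, 0, 0, -2, 0, 0, 0, -1, 0, 0, 0, 0, 0, 0, -1, 0, 0, 0, 0, 0, 0, -1]
}}

```text
time_s: 4.15
eef_pos: [558.7, 223.6, 313.3]
ee_rot: [0.001, -0.0, 1.0, 0.0]
force: [-0.3, -0.0, -0.7]
grip_width: 0.175
```

```bash
python3 - <<'E'
from h import *
s=readout.sense();print(s['eef_pos'],s['grip_width'],s['force'])
W=wpose();im=cams.capture('wrist');cv2.imwrite('pics/w2.png',im[:,:,::-1])
b=cams.capture('scene')[:,:,::-1];a=cams.capture('top')[:,:,::-1]
cv2.imwrite('pics/s2.png',b);cv2.imwrite('pics/t2.png',a)
x,y,z=s['eef_pos']
for h in(0,70):
  P=[x+3,y,z-122+15+h];print(h,proj('scene',P),proj('top',P),wproj(W,P))
cv2.imwrite('pics/s2c.png',cv2.resize(b[130:330,300:540],None,fx=3,fy=3,interpolation=cv2.INTER_CUBIC))
E
```

```text
[558.68414075 223.55739116 313.27272472] 0.1746723470127452 [-0.32248089 -0.02888854 -0.66123754]
0 [434.3 259.6] [181.2 155.2] (np.float64(316.7), np.float64(199.9))
70 [445.1 238.6] [168.1 142.5] (np.float64(316.5), np.float64(232.4))
```

View pics/s2c.png

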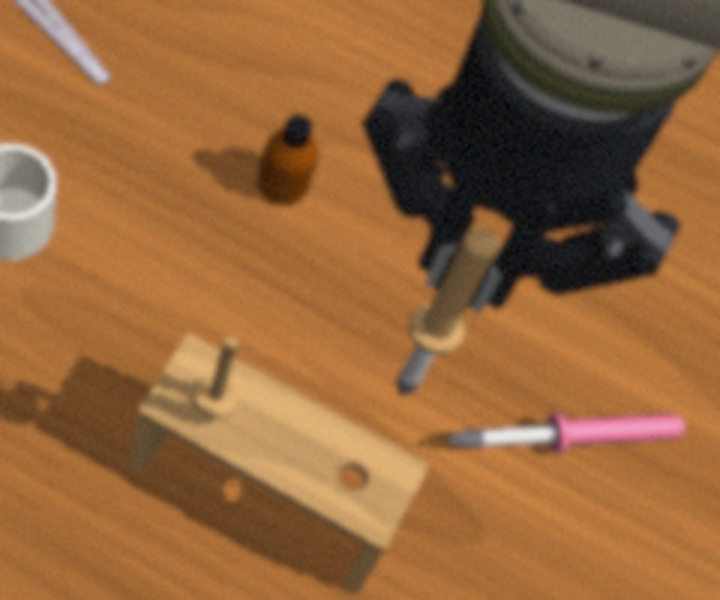

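View pics/w2.png

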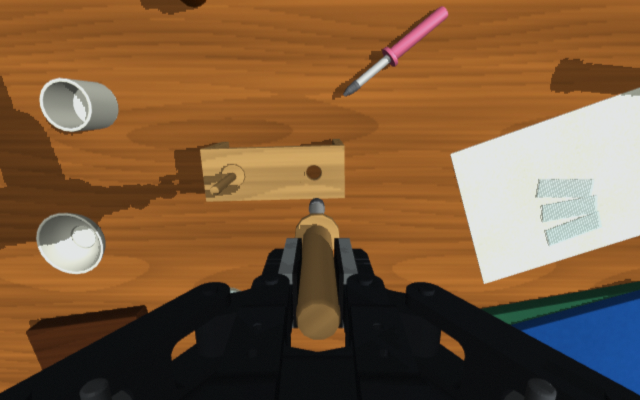

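The wrist and scene views both show the brush held straight, tip about 4 mm in +x from the TCP axis. The pink look-alike now lies on its side; nothing of mine came near it. I'll move above the beaker.

>>> {"name": "carry_out", "arguments": {
  "steps": [0.3, -1.2, 0, 0, 0, 0, -1, 0.6, -2.4, 0, 0, 0, 0, -1, 0.6, -2.4, 0, 0, 0, 0, -1, 0.6, -2.4, 0, 0, 0, 0, -1, 0.7, -2.4, 0, 0, 0, 0, -1, 0.7, -2.4, 0, 0, 0, 0, -1, 0.7, -2.4, 0, 0, 0, 0, -1, 0.6, -2.4, 0, 0, 0, 0, -1, 0.6, -2.4, 0, 0, 0, 0, -1, 0.6, -2.4, 0, 0, 0, 0, -1, 0.6, -2.4, 0, 0, 0, 0, -1, 0.5, -2.4, 0, 0, 0, 0, -1, 0.3, -1.5, 0, 0, 0, 0, -1, 0, 0, 2, 0, 0, 0, -1, 0, 0, 2, 0, 0, 0, -1, 0, 0, 2, 0, 0, 0, -1, 0, 0, 2, 0, 0, 0, -1, 0, 0, 2, 0, 0, 0, -1, 0, 0, 0, 0, 0, 0, -1, 0, 0, 0, 0, 0, 0, -1]
}}

```text
time_s: 5.97
eef_pos: [484.4, -67.6, 211.7]
ee_rot: [-0.001, -0.0, 1.0, 0.001]
force: [-0.6, 0.0, 0.2]
grip_width: 0.173
```

```bash
python3 - <<'E'
from h import *
s=readout.sense();print(s['eef_pos'],s['grip_width'],s['time_s'])
W=wpose();im=cams.capture('wrist');cv2.imwrite('pics/w3.png',im[:,:,::-1])
b=cams.capture('scene')[:,:,::-1];cv2.imwrite('pics/s3.png',b)
x,y,z=s['eef_pos'];P=[x+4,y,z-107];print(P,proj('scene',P),wproj(W,P),wproj(W,[488.5,-67.5,55]))
cv2.imwrite('pics/s3c.png',cv2.resize(b[100:250,180:420],None,fx=3,fy=3,interpolation=cv2.INTER_CUBIC))
E
```

```text
[484.36158896 -67.57546402 211.7411591 ] 0.17347567031352257 5.9667
[np.float64(488.361588960982), np.float64(-67.575464020456), np.float64(104.74115910475376)] [302.9 176.1] (np.float64(316.7), np.float64(201.7)) (np.float64(316.8), np.float64(187.4))
```

View pics/s3c.png

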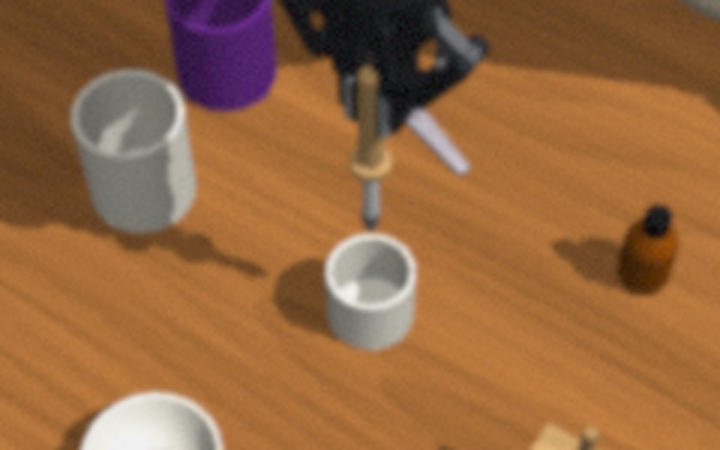

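View pics/w3.png

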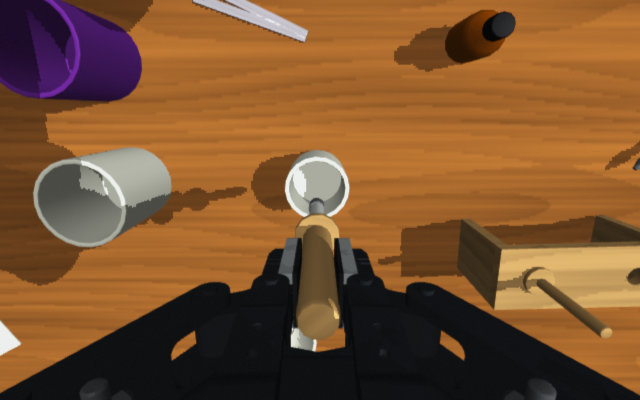

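The tip, at (303,175) in the scene view, lines up over the beaker. The wrist view puts the rim centre at (317,187), as predicted. Dipping, holding, then lifting.

>>> {"name": "carry_out", "arguments": {
  "steps": [0, 0, 2, 0, 0, 0, -1, 0, 0, 2, 0, 0, 0, -1, 0, 0, 2, 0, 0, 0, -1, 0, 0, 1.5, 0, 0, 0, -1, 0, 0, 1, 0, 0, 0, -1, 0, 0, 0.3, 0, 0, 0, -1, 0, 0, 0, 0, 0, 0, -1, 0, 0, 0, 0, 0, 0, -1, 0, 0, 0, 0, 0, 0, -1, 0, 0, 0, 0, 0, 0, -1, 0, 0, 0, 0, 0, 0, -1, 0, 0, 0, 0, 0, 0, -1, 0, 0, 0, 0, 0, 0, -1]
}}

```text
time_s: 7.15
eef_pos: [484.9, -67.8, 124.5]
ee_rot: [0.0, -0.0, 1.0, -0.0]
force: [-0.9, 0.4, 0.1]
grip_width: 0.173
```

```bash
python3 - <<'E'
from h import *
s=readout.sense();print(s['eef_pos'],s['grip_width'],s['time_s'],s['force'])
b=cams.capture('scene')[:,:,::-1]
cv2.imwrite('pics/s4c.png',cv2.resize(b[140:240,230:380],None,fx=4,fy=4,interpolation=cv2.INTER_CUBIC))
E
```

```text
[484.86857009 -67.80771064 124.47982347] 0.1732751837768465 7.15 [-0.8750811   0.40397229  0.13389127]
```

View pics/s4c.png

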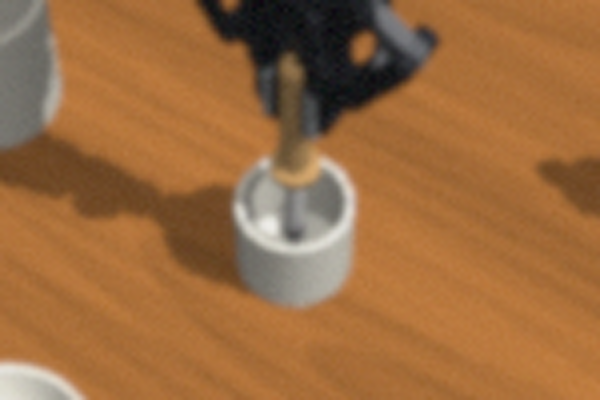

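In the scene crop the bristles are well below the rim; tip is about 17 mm above the table. Now lifting, moving above the jar and tilting so the handle leans toward +x.

>>> {"name": "carry_out", "arguments": {
  "steps": [0, 0, -2, 0, 0, 0, -1, 0, 0, -2.5, 0, 0, 0, -1, 0, 0, -2.5, 0, 0, 0, -1, 0, 0, -2.5, 0, 0, 0, -1, 0, 0, -2.5, 0, 0, 0, -1, 0, 0, 0, 0, 0, 0, -1, -0.25, -1.5, 0, 0, 0, 0, -1, -0.3, -2.5, 0, 0, 0, 0, -1, -0.3, -2.5, 0, 0, 0, 0, -1, -0.3, -2.5, 0, 0, 0, 0, -1, -0.3, -2.5, 0, 0, 0, 0, -1, -0.3, -2.5, 0, 0, 0, 0, -1, -0.3, -2.5, 0, 0, 0, 0, -1, -0.3, -2, 0, 0, 0, 0, -1, 0, -1, 0, 0, 1, 0, -1, 0, 0, 0, 0, 1, 0, -1, 0, 0, 0, 0, 1, 0, -1, 0, 0, 0, 0, 1, 0, -1, 0, 0, 0, 0, 0, 0, -1, 0, 0, 0, 0, 0, 0, -1]
}}

```text
time_s: 8.87
eef_pos: [508.8, -262.6, 242.9]
ee_rot: [-0.173, -0.001, 0.985, 0.0]
force: [0.2, -0.4, -0.6]
grip_width: 0.174
```

```bash
python3 - <<'E'
from h import *
s=readout.sense();print(s['eef_pos'],s['grip_width'],s['time_s'])
W=wpose();im=cams.capture('wrist');cv2.imwrite('pics/w5.png',im[:,:,::-1])
b=cams.capture('scene')[:,:,::-1]
q=s['ee_rot'];R=Ro.from_quat([q[1],q[2],q[3],q[0]]).as_matrix()
P=s['eef_pos']+R@[-4,0,107];print(P,proj('scene',P),wproj(W,P),wproj(W,[493.6,-263,90]))
cv2.imwrite('pics/s5c.png',cv2.resize(b[50:200,130:370],None,fx=3,fy=3,interpolation=cv2.INTER_CUBIC))
E
```

```text
[ 508.83843423 -262.55543939  242.91926404] 0.17441615387425471 8.8667
[ 476.08560997 -262.48833017  140.97688817] [224.2 115.7] (np.float64(316.8), np.float64(201.5)) (np.float64(316.3), np.float64(224.5))
```

View pics/s5c.png

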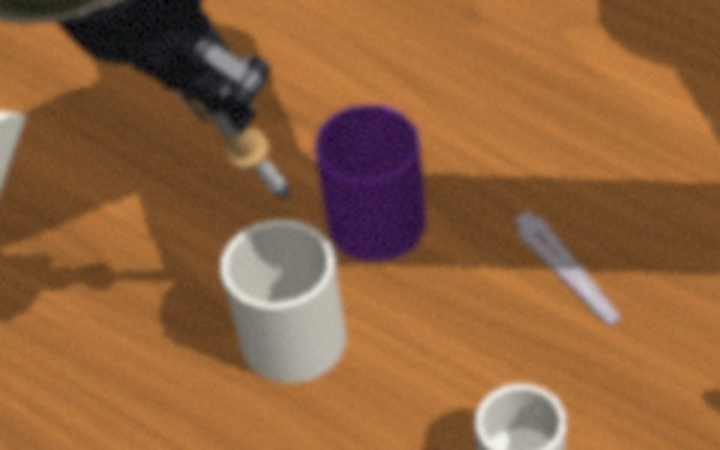

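View pics/w5.png

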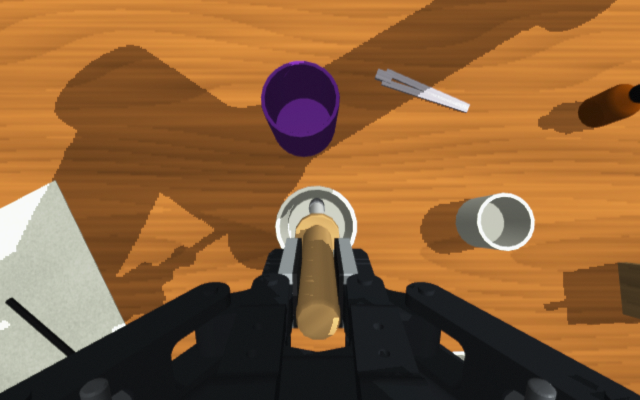

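In the wrist view the tip at (317,203) sits inside the rim, on its robot side as planned; rim centre is (317,226). Descending vertically with the tilt kept.

>>> {"name": "carry_out", "arguments": {
  "steps": [-0.34, 0, 0.94, 0, 0, 0, -1, -0.68, 0, 1.88, 0, 0, 0, -1, -0.68, 0, 1.88, 0, 0, 0, -1, -0.68, 0, 1.88, 0, 0, 0, -1, -0.68, 0, 1.88, 0, 0, 0, -1, -0.68, 0, 1.88, 0, 0, 0, -1, -0.34, 0, 0.94, 0, 0, 0, -1, -0.27, 0, 0.75, 0, 0, 0, -1, 0, 0, 0, 0, 0, 0, -1, 0, 0, 0, 0, 0, 0, -1, 0, 0, 0, 0, 0, 0, -1]
}}

```text
time_s: 9.88
eef_pos: [508.5, -263.1, 117.5]
ee_rot: [-0.173, -0.0, 0.985, -0.001]
force: [-0.2, -0.4, -0.8]
grip_width: 0.177
```

```bash
python3 - <<'E'
from h import *
s=readout.sense();print(s['eef_pos'],s['grip_width'],s['time_s'],s['force'])
q=s['ee_rot'];R=Ro.from_quat([q[1],q[2],q[3],q[0]]).as_matrix();print(s['eef_pos']+R@[-4,0,107])
W=wpose();im=cams.capture('wrist');cv2.imwrite('pics/w6.png',im[:,:,::-1])
b=cams.capture('scene')[:,:,::-1]
cv2.imwrite('pics/s6c.png',cv2.resize(b[50:200,130:370],None,fx=3,fy=3,interpolation=cv2.INTER_CUBIC))
E
```

```text
[ 508.52619352 -263.09434206  117.51870802] 0.17703837061673036 9.8833 [-0.2235973  -0.44686474 -0.84624251]
[ 475.87736323 -263.23011697   15.54304697]
```

View pics/s6c.png

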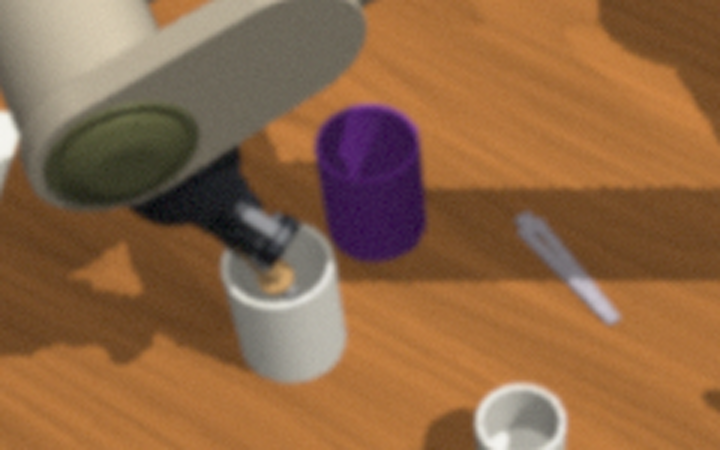

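View pics/w6.png

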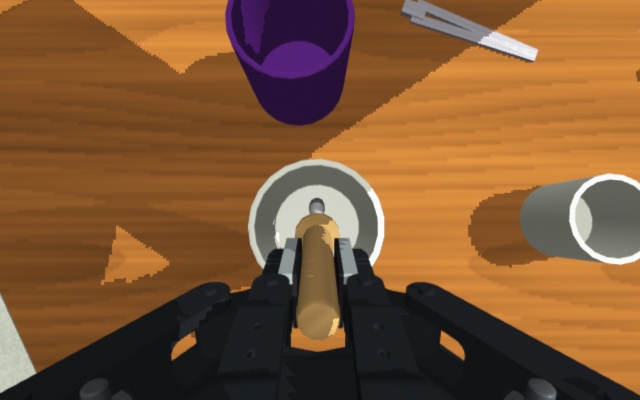

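The brush is inside the jar with tip about 15 mm up. I'll lower it 5 mm more, release and settle.

>>> {"name": "carry_out", "arguments": {
  "steps": [-0.17, 0, 0.47, 0, 0, 0, -1, 0, 0, 0, 0, 0, 0, -1, 0, 0, 0, 0, 0, 0, -1, 0, 0, 0, 0, 0, 0, 0.2, 0, 0, 0, 0, 0, 0, 0.2, 0, 0, 0, 0, 0, 0, 0.2, 0, 0, 0, 0, 0, 0, 0.2, 0, 0, 0, 0, 0, 0, 0.2, 0, 0, 0, 0, 0, 0, 0.2, 0, 0, 0, 0, 0, 0, 0.2]
}}

```text
time_s: 10.82
eef_pos: [508.1, -262.8, 111.4]
ee_rot: [-0.174, -0.0, 0.985, -0.0]
force: [-0.3, 0.0, -0.1]
grip_width: 0.599
```

```bash
python3 - <<'E'
from h import *
s=readout.sense();print(s['eef_pos'],s['grip_width'],s['time_s'],s['force'])
im=cams.capture('wrist');cv2.imwrite('pics/w7.png',im[:,:,::-1])
E
```

```text
[ 508.11588735 -262.77782998  111.36828554] 0.5987117945132235 10.8167 [-0.26916561  0.0435968  -0.08145399]
```

View pics/w7.png

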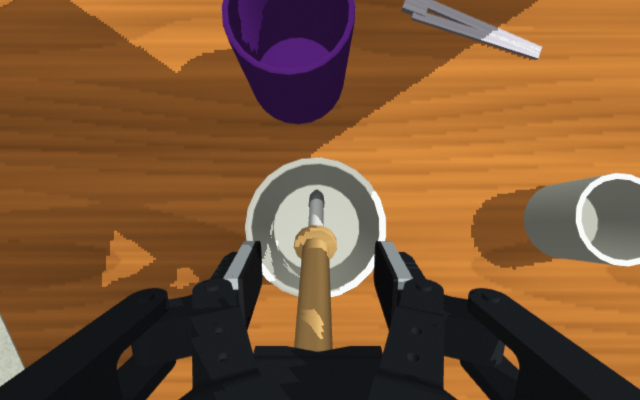

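The brush has fallen onto the rim between the open fingers: collar at (315,240), tip at (316,195). Retreating along the tool axis.

>>> {"name": "carry_out", "arguments": {
  "steps": [0, 0, -0.5, 0, 0, 0, 0.2, 0, 0, -1, 0, 0, 0, 0.2, 0, 0, -2, 0, 0, 0, 0.2, 0, 0, -2, 0, 0, 0, 0.2, 0, 0, -2, 0, 0, 0, 0.2, 0, 0, -2.5, 0, 0, 0, 0.2, 0, 0, -2.5, 0, 0, 0, 0.2, 0, 0, -2.5, 0, 0, 0, 0.2, 0, 0, 0, 0, 0, 0, 0.2, 0, 0, 0, 0, 0, 0, 0.2]
}}

```text
time_s: 11.7
eef_pos: [560.0, -262.7, 253.8]
ee_rot: [-0.172, -0.0, 0.985, -0.001]
force: [-0.2, 0.6, -1.0]
grip_width: 0.597
```

```bash
python3 - <<'E'
from h import *
s=readout.sense();print(s['eef_pos'],s['grip_width'],s['time_s'],s['force'])
for n in('wrist','scene','top'):
    cv2.imwrite(f'pics/{n}8.png',cams.capture(n)[:,:,::-1])
b=cv2.imread('pics/scene8.png');cv2.imwrite('pics/s8c.png',cv2.resize(b[50:250,130:370],None,fx=3,fy=3,interpolation=cv2.INTER_CUBIC))
E
```

```text
[ 560.04608223 -262.7459297   253.82402459] 0.5970058864700789 11.7 [-0.23523627  0.62300246 -0.99776557]
```

View pics/s8c.png

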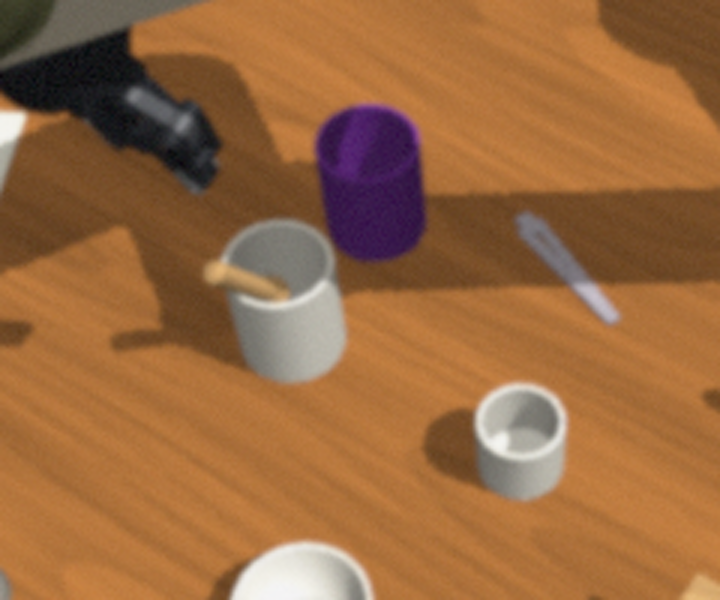

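View pics/wrist8.png

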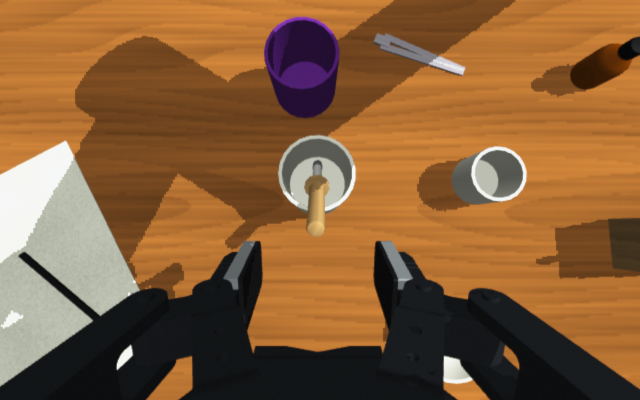

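The brush leans in the jar on its +x rim; beaker and jar look undisturbed. One last numeric check, then I hand in.

>>> {"name": "carry_out", "arguments": {
  "steps": [0, 0, -1, 0, 0, 0, 0.2, 0, 0, 0, 0, 0, 0, 0.2, 0, 0, 0, 0, 0, 0, 0.2, 0, 0, 0, 0, 0, 0, 0.2, 0, 0, 0, 0, 0, 0, 0.2, 0, 0, 0, 0, 0, 0, 0.2]
}}

```text
time_s: 12.35
eef_pos: [562.7, -262.7, 261.3]
ee_rot: [-0.174, -0.0, 0.985, 0.0]
force: [0.2, -0.6, 0.3]
grip_width: 0.599
```

```bash
python3 - <<'E'
from h import *
W=wpose();w=cams.capture('wrist');b=cams.capture('scene')[:,:,::-1]
cv2.imwrite('pics/wrist9.png',w[:,:,::-1]);cv2.imwrite('pics/scene9.png',b)
old=cv2.imread('pics/scene8.png');print('motion diff jar',np.abs(old[115:180,195:250].astype(int)-b[115:180,195:250]).mean())
def rim(im,box,thr=185):
    x,y,ww,h=box;hsv=cv2.cvtColor(np.ascontiguousarray(im[y:y+h,x:x+ww]),cv2.COLOR_BGR2HSV)
    m=((hsv[...,1]<45)&(hsv[...,2]>thr)).astype(np.uint8)
    c=max(cv2.findContours(m,cv2.RETR_EXTERNAL,cv2.CHAIN_APPROX_NONE)[0],key=len);return cv2.fitEllipse(c)[0]+np.array([x,y])
u=rim(b,(278,170,50,50));print('beaker',plane('scene',*u,55))
# handle end by two views
o1,d1=ray('scene',200.6,140.4)
hsv=cv2.cvtColor(w[:,:,::-1].copy(),cv2.COLOR_BGR2HSV)
cv2.imwrite('pics/w9c.png',cv2.resize(w[100:260,230:400,::-1],None,fx=3.5,fy=3.5))
E
```

```text
motion diff jar 2.343869463869464
beaker [490.1 -63.7  55. ]
```

View pics/w9c.png

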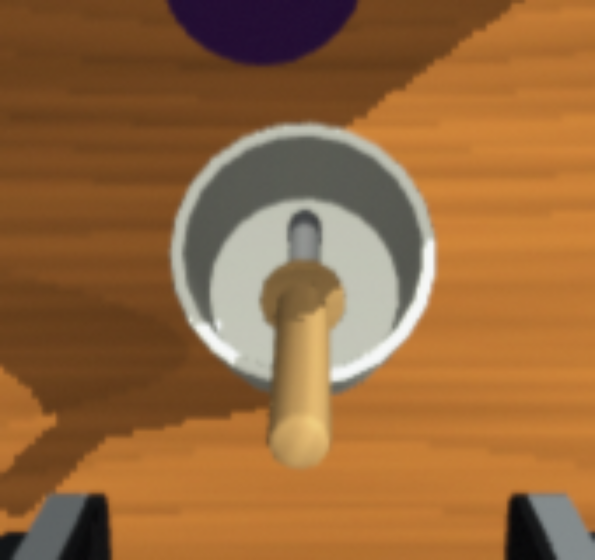

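The wrist crop shows the brush at rest, bristles on the jar floor near the robot-side wall and the handle on the far rim. The fingers are clear of it.

```bash
python3 -c "
from rig import finish_job
print(finish_job())"
```

```text
the job is handed in; nothing more can be done
None
```

I took the brush from the stand, dipped it upright in the beaker, lifted it clear, lowered it into the white jar and released it. The job was handed in at about 12.5 s; no verdict is reported.

- **Dip:** the tip was held about 17 mm above the table, so the bristles were well below the beaker rim, for roughly half a second.
- **Brush in the jar:** I tilted it 20° before letting go. The last wrist picture shows it resting bristles down on the jar floor and leaning on the far rim, with the gripper clear. I did not measure the final lean; from the jar's size it should be about 30°.
- **Jar and beaker:** both look upright. The beaker's rim centre measured within about 3 mm of its first reading in the same camera, which is close to the calibration error. The jar I checked only by eye.
- **What disagreed:**
  - The pink look-alike stood upright in the first pictures and lay on the table by the time the brush was lifted. I saw no contact with it and don't know why it fell.
  - The two fixed cameras differed by about 3 mm in y, which was within the clearances.
  - I read the arm's position before it had settled ahead of the grasp. The grip was therefore about 3 mm off-centre, and I allowed for that in the later moves.

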